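# Close a watch case on the bench press

### The arm

A 6-joint arm with a two-finger parallel gripper is mounted at the origin on the work surface. World frame = base frame: x ahead of the robot, y to its left, z up, the work surface at z = 0. Lengths are in m, angles in degrees, forces in N, time in s.
With the tool pointing down it reaches from about 0.4 to 0.825 m from the base axis. Payload 7 kg.
Tool frame: the origin (TCP) lies on the mounting face of the last link; the fingertips stand 178 mm ahead of it and the grasp point (between the pads) lies 159 mm ahead of it; z points along the fingers, y is the direction in which the jaws open and shut (so a half turn about z gives the same grasp; the last joint's range is limited). The gripper opens to 88 mm and grips with 3 to 60 N. Pads are 19 mm wide; open, the fingers measure 130 mm over their backs; the gripper's body (78 mm by 193 mm) begins 47 mm behind the grasp point.
Start: joints at [-48.008, 20.546, 0.682, 0, -70.136, -16.507], TCP at [0.29, -0.609, 0.405] pointing down, gripper open.
Joint ranges: [-176.03, 176.03], [-82.01, 121.73], [-58.28, 71.71], [-173.87, 95.51], [-174.79, -0.11], [-173.66, 173.66]. Speed limits (degrees/s): [136.94, 136.94, 172.46, 180, 180, 180].

### API

Orientations are given as [roll, pitch, yaw] about the fixed x, y, z axes, in that order (R = Rz(yaw) Ry(pitch) Rx(roll)).
In Python, from plant import r gives the robot as it stands. The module is installed in compiled form; this text tells all that it offers.
- The arm moves only by the tool carry_out, never from a script. Its argument "plan" is a list of rows, each a list of 3 entries, a list of its own where there are three numbers: the shift along the tool's x, y, z in m, then the turn, a rotation vector about the tool's x, y, z in degrees, then the closure in counts, from 0 (fully open) to 255 (shut). In form: [[[x, y, z], [ax, ay, az], hand], ...]. A call has 1 to 12 rows; each row shifts and turns the commanded pose from where the row before left it, along the tool's axes as they then stand; what a row does not reach is not made up. A row lasts 1/12 s, in which the tool goes at most 41.7 mm and 7.16 degrees, less where a joint would pass 70% of its speed; a pose out of reach is approached as far as the arm can. A call is refused whole if a number of a shift passes 0.0417 or a number of a turn 7.16, either way. A call with a gripper value outside its range is refused whole. The fingers move at their own pace and stop on an object; "grip_force" is the grip in N (left out, the last holds). Time passes only in rows, so rows that do not move let the fingers close. It gives the time, the measured TCP pose, the force and the opening at its end, in the units of the state.
- r.get_state(): the state, without advancing time (a new reading comes with each control period).
- r.capture(name): name is "scene" or "top"; returns the picture (400x640x3 uint8, red, green, blue); there is no depth.
- r.get_calibration(name): a dict with "K" (3x3 intrinsics, pixels), "rvec" (rotation vector, rad) and "tvec" (3), from world to camera coordinates, as OpenCV has them. Camera axes: x right, y down, z forward; pixel columns grow to the right and rows downward; lengths in m; the calibration is good to about 2 mm. A picture is of the moment at which its call begins. get_calibration takes no time and is no camera call.
- r.close_job(): hands the job in, once; it reports no verdict.
The state is a dict: "time_s": time; "joints": joint angles; "qd": joint speeds; "joint_torque": joint torques, N m; "tcp_pos": TCP position; "eef_rot": TCP orientation; "contact_force": force on the tool from outside, world axes, zero at the start; "moment": the same for the moment, N m; "gripper_width": finger opening in m.
Only numpy, scipy, OpenCV 4.12 (cv2) and the standard library are available. Lean on these libraries where they do the work, as an engineer would, in place of code of your own. Each camera call takes 0.05 s, during which the arm holds its last target. There are 200 camera calls.

### The job

Press the red tab of the ratchet pawl all the way down so that its hook swings clear of the toothed wheel and stays there, then push the press lever down by its black crossbar, past the teeth, to its bottom stop, so that the press seats the watch back in its case. Be gentle with the press and do not force the lever, above all while the pawl is still in the teeth. Only press and push with the fingers, lift nothing, leave the pawl free and the lever down, and leave the loupe, the jar and the parts box where they are.

Things in the scene. Friction and masses are not known exactly. Their poses are not given: they have to be found in the camera images.
- press: Green fixed bench press. Origin on the bench top, z up. In mm: base x -105 to 65, y -90 to 90, 20 mm high; column and head x -95 to 0, y -42 to 42, 195 high (ram end 227). Steel ratchet wheel, 50 mm radius, in the plane x 18 on a level axle along x at y 0, z 150. Lever to +y, red pawl tab to -y. A ram geared to the lever (16 mm per rad) comes down on the watch in the blue nest at x -25, y 16.
- lever_bar (a point): Centre of the black crossbar on the lever's end: round, 20 mm thick, 80 mm long, level along press x, 170 mm from the axle. Pushed down from above it follows an arc of 170 mm radius about the axle, outward and down, from about 265 mm high at the start to 128 mm at the stop. The point turns with the lever.
- lever (a joint): Lever angle, rad: 0 fully up (50 degrees above level), 1.0 the bottom stop (7 degrees below level). Starts at 0.02 to 0.14; with the pawl in the teeth it locks at about 0.17 (gives to 0.23 under 25 N). Freed, it stays where it is left and needs about 2 N on the crossbar, 5 N from 0.75 on, where the ram presses the watch back.
- pawl_tab (a point): Centre of the top of the pawl's red tab: a plate 32 (press x) by 38 (press y) by 8 mm, 124 mm above the bench while in the teeth. The pawl turns about a level pin along press x at press x 18, y -35, z 85 mm; pressed from above, the tab goes 25 mm down and 7 mm outward to its stop and the dark hook swings out of the wheel.
- pawl (a joint): Angle of the pawl, rad: 0 is in the teeth, 0.28 the stop with the tab fully down; the hook clears the teeth from about 0.14. Stiff pivot: it takes about 3 N on the tab and stays where it is left.
- caseback (a joint): How far the brass watch back has been pressed down by the ram, m: 0 is 4 mm proud of the steel case, 0.004 is flush (reached with the lever at its bottom stop).
- loupe_mid (a point): Centre of a loose black eye loupe with a blue ring, standing on the bench, 34 mm in diameter, 34 mm high. A bystander.
- jar_mid (a point): Centre of a small loose amber jar with a metal cap, standing on the bench, 34 mm in diameter, 42 mm high. A bystander.
- partsbox_mid (a point): Centre of a loose pale plastic parts box with a white lid, 58 x 44 mm, 24 mm high. A bystander.

How it is judged (in metres and radians):
On the way, in this order (a step that is already met when the one before it is completed fails the run):
1. the pawl is pressed free of the teeth while the lever is still up (value of joint pawl above 0.2 rad and value of joint lever below 0.25 rad), for 0.1 s.
2. the lever is pushed down to its bottom stop and the watch back is seated (value of joint lever above 0.94 rad and value of joint caseback above 0.003 m), for 0.1 s.
At the end, for the whole second after the job is handed in: The lever rests within 0.06 rad of its bottom stop (above 0.94), the watch back is pressed in by more than 3 of its 4 mm, the pawl is still free (above 0.18 rad), and the loupe, jar and parts box are within 20 mm of where they stood (all of step 2 and value of joint pawl above 0.18 rad and velocity of joint lever between -0.05 and 0.05 rad/s and distance of each of loupe_mid, jar_mid, partsbox_mid from where it was at the start of the episode below 0.02 m); the robot touches nothing.
It fails at once if the lever is forced past a tooth with the pawl still in (value of joint lever above 0.3 rad and value of joint pawl below 0.1 rad).
It fails at once if the press is handled roughly or the lever forced (over 60 N from the fingers) (contact force between the fingers and press above 60 N).
It fails at once if the press is pushed with the arm or the gripper body instead of the fingers (contact force between the arm and press above 10 N).
It fails at once if the loupe, the jar or the parts box is moved or lifted (distance of any of loupe_mid, jar_mid, partsbox_mid from where it was at the start of the episode above 0.03 m).
It also fails if it takes over 45 s, if anything falls off the work surface, if the arm or the gripper's body presses on something with over 40 N, if the wrist force passes 120 N, or if a joint passes its speed limit or range.

## Working session

There is one attempt and no reset: what is moved stays moved. The work goes in short steps, Python scripts to look and compute and a tool call to move; the robot and the scene stay as the last step left them, time stands still between calls to the robot, and variables do not carry over. Pictures are saved under pics/ and viewed, about 8 in all and at most 12, crops included, and the job is handed in when it is done.

Besides the shell and the picture viewer there is one more tool, called after "Emit:" as a command line: name --argument value ..., lists and objects as JSON in quotes. carry_out: Moves the arm, as the interface text tells. Its arguments: {"type":"object","properties":{"plan":{"type":"array","items":{"type":"array"}},"grip_force":{"type":"number"}},"required":["plan"]}

```bash
mkdir -p pics; python3 - <<'E'
from plant import r
import cv2
for n in("scene","top"):
    cv2.imwrite(f"pics/{n}0.png",r.capture(n)[:,:,::-1]); c=r.get_calibration(n); print(n,c)
print(r.get_state())
E
```

```text
scene {'K': array([[406.35205981,   0.        , 322.90030014],
       [  0.        , 406.35205981, 198.92645281],
       [  0.        ,   0.        ,   1.        ]]), 'rvec': array([ 1.96271188,  1.19676204, -0.57354427]), 'tvec': array([-0.2373593 , -0.18843541,  1.32123744])}
top {'K': array([[376.64964591,   0.        , 319.93698681],
       [  0.        , 376.64964591, 193.95127308],
       [  0.        ,   0.        ,   1.        ]]), 'rvec': array([ 2.17998617, -2.21321928,  0.16477956]), 'tvec': array([-0.04815015,  0.61448563,  0.77796252])}
{'time_s': 0.1, 'joints': array([-4.80071954e+01,  2.05880234e+01,  6.39482710e-01, -1.75213151e-02,
       -7.01354332e+01, -1.65074227e+01]), 'qd': array([ 0.07550138, -0.08628623,  0.09892843,  0.07624641,  0.01423681,
        0.02707473]), 'joint_torque': array([-1.09328197e-03, -5.84163702e+01,  2.93750900e+01,  7.01542899e+00,
        1.01918538e-02, -5.50750144e-05]), 'tcp_pos': array([ 0.29037255, -0.60916747,  0.40381253]), 'eef_rot': array([ 1.79914807e+02, -8.06935789e-03, -1.54520578e+02]), 'contact_force': array([-0.79046585,  0.50944859, -0.18935416]), 'moment': array([0.0440866 , 0.00238936, 0.03641822]), 'gripper_width': 0.08778921927291025}
```

View pics/scene0.png

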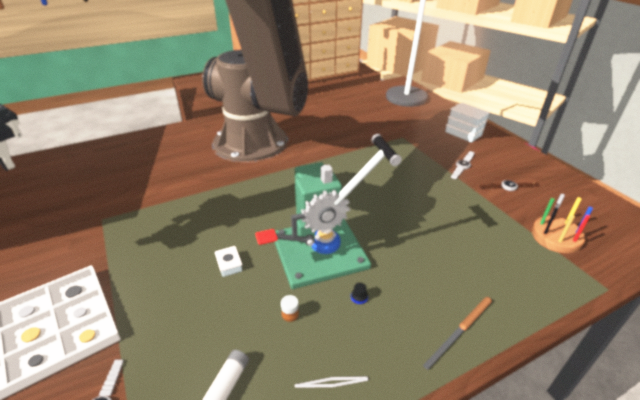

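View pics/top0.png

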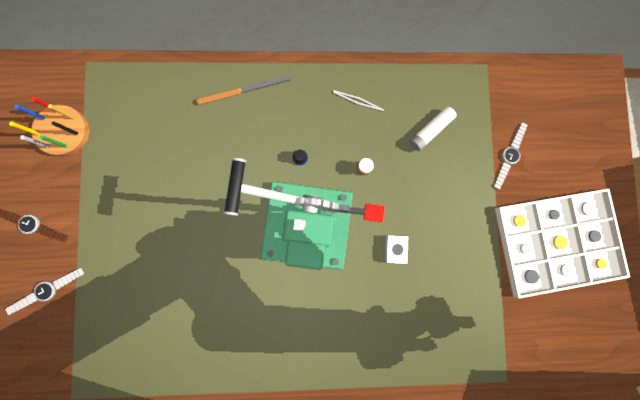

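The top view shows the press with base corners near (274,182), (353,191), (344,270) and (262,260). The red tab is at (374,213) and the bar at (235,187). The loupe is at (300,158), the jar at (366,166) and the box at (397,249). In the scene view the tab is at (266,237) and the bar at (386,150).

```bash
cat > h.py <<'E'
import numpy as np, cv2
from plant import r
def cam(n):
    c=r.get_calibration(n); R=cv2.Rodrigues(c["rvec"])[0]; return c["K"],R,np.array(c["tvec"]).ravel()
def ray(n,uv):
    K,R,t=cam(n); d=R.T@np.linalg.solve(K,[*uv,1]); return -R.T@t,d
def atz(n,uv,z):
    o,d=ray(n,uv); return o+d*(z-o[2])/d[2]
def tri(a,b):
    o1,d1=ray("top",a);o2,d2=ray("scene",b)
    s=np.linalg.lstsq(np.c_[d1,-d2],o2-o1,rcond=None)[0]
    p,q=o1+d1*s[0],o2+d2*s[1]; return (p+q)/2,np.linalg.norm(p-q)
def proj(n,P):
    c=r.get_calibration(n); return cv2.projectPoints(np.array(P,float).reshape(-1,3),c["rvec"],c["tvec"],c["K"],None)[0][:,0]
def red(n,im):
    h=cv2.cvtColor(im,cv2.COLOR_RGB2HSV); m=((h[...,0]<6)|(h[...,0]>174))&(h[...,1]>190)&(h[...,2]>130)
    k,l,s,c=cv2.connectedComponentsWithStats(m.astype(np.uint8)); i=1+np.argsort(-s[1:,4])[:3]
    return [(c[j].round(1),s[j]) for j in i]
E
python3 - <<'E'
from h import *
np.set_printoptions(precision=4,suppress=True)
T=cv2.imread("pics/top0.png")[:,:,::-1].copy();S=cv2.imread("pics/scene0.png")[:,:,::-1].copy()
print(red("t",T));print(red("s",S))
print("tab",atz("top",(374,213),.124),tri((374,213),(266,237)))
print("bar",tri((235,187),(386,150)))
c=[atz("top",p,.02) for p in((274,182),(353,191),(344,270),(262,260))];print(np.array(c))
for p,z in(((300,158),.017),((366,166),.021),((397,249),.012)):print(atz("top",p,z))
out=np.hstack([cv2.resize(T[150:280,215:415],None,fx=4,fy=4,interpolation=2)])
cv2.imwrite("pics/tc.png",out[:,:,::-1]); cv2.imwrite("pics/sc.png",cv2.resize(S[125:290,205:405],None,fx=3.5,fy=3.5,interpolation=2)[:,:,::-1])
E
```

```text
[(array([373.7, 212.5]), array([364, 204,  20,  18, 293], dtype=int32)), (array([ 39.2, 101.2]), array([31, 97, 17, 10, 71], dtype=int32))]
[(array([586.5, 220.5]), array([584, 218,   5,   7,  11], dtype=int32)), (array([581., 229.]), array([581, 229,   1,   1,   1], dtype=int32)), (array([577., 236.]), array([577, 236,   1,   1,   1], dtype=int32))]
tab [ 0.567  -0.1549  0.124 ] (array([ 0.5676, -0.1555,  0.1169]), np.float64(0.0016807547641183296))
bar (array([0.6035, 0.0838, 0.2688]), np.float64(0.0025479149076330773))
[[ 0.6421  0.0413  0.02  ]
 [ 0.6203 -0.1306  0.02  ]
 [ 0.4504 -0.1068  0.02  ]
 [ 0.4754  0.0677  0.02  ]]
[ 0.6951 -0.0157  0.017 ]
[ 0.6753 -0.1608  0.021 ]
[ 0.4922 -0.2254  0.012 ]
```

View pics/tc.png

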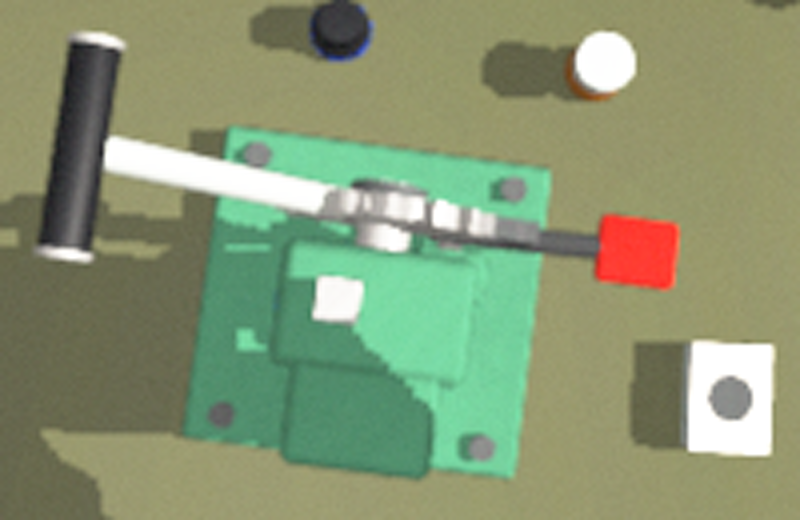

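View pics/sc.png

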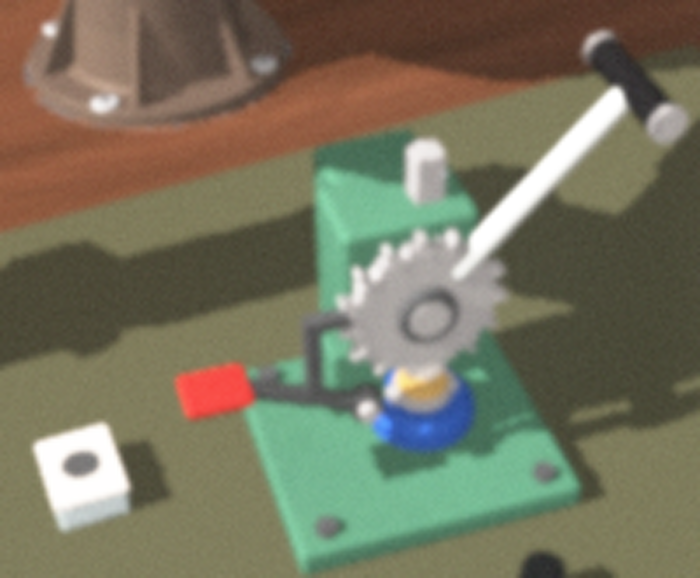

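```bash
python3 - <<'E'
from h import *
from scipy.optimize import least_squares
np.set_printoptions(precision=4,suppress=True)
pc=lambda u,v:(215+u/4,150+v/4)
ps=lambda u,v:(205+u/3.5,125+v/3.5)
m=np.array([[.065,.09,.02],[.065,-.09,.02],[-.105,-.09,.02],[-.105,.09,.02],[.018,-.1195,.124]])
t=np.array([pc(229,127),pc(550,172),pc(515,478),pc(187,435),pc(637,252)])
ms=np.array([[.065,.09,.02],[.065,-.09,.02],[.018,-.1195,.124]])
s=np.array([ps(578,488),ps(305,562),ps(214,391)])
def W(q,P): c,s_=np.cos(q[2]),np.sin(q[2]); return P@np.array([[c,-s_,0],[s_,c,0],[0,0,1]]).T+[q[0],q[1],0]
f=lambda q:np.r_[(proj("top",W(q,m))-t).ravel(),(proj("scene",W(q,ms))-s).ravel()]
q=least_squares(f,[.55,-.04,-.13],loss="soft_l1").x;print("press",q[:2],np.degrees(q[2]));print(f(q).reshape(-1,2))
print("tab",W(q,m[4:]),"axle",W(q,np.array([[.018,0,.15]])))
# bar: x offset & lever angle, from bar ends
bt=[pc(97,41),pc(65,252)];bs=[ps(598,46),ps(664,124)]
B=lambda a,x:np.array([[x+.04,.17*np.cos(a),.15+.17*np.sin(a)],[x-.04,.17*np.cos(a),.15+.17*np.sin(a)]])
g=lambda p:np.r_[(proj("top",W(q,B(*p)))-bt).ravel(),(proj("scene",W(q,B(*p)[::-1]))-bs).ravel()]
b=least_squares(g,[.75,.018]).x;print("lever",np.radians(50)-b[0],b[1],g(b));print(W(q,B(*b)).mean(0))
np.savetxt("q.txt",q)
R=.17
for l in(.1,.3,.5,.75,1.0):
    a=np.radians(50)-l; print(l,W(q,B(a,b[1])).mean(0))
E
```

```text
press [ 0.5685 -0.0338] -8.246900056962646
[[-0.4154 -1.3902]
 [ 1.1879 -1.8059]
 [ 0.6941 -0.1005]
 [-1.0286  0.274 ]
 [-0.4332 -1.1459]
 [-0.1081 -1.6467]
 [-2.7588 -1.7507]
 [-0.1313 -2.1026]]
tab [[ 0.5691 -0.1546  0.124 ]] axle [[ 0.5863 -0.0363  0.15  ]]
lever 0.08093440961052156 0.01792271537984331 [-0.0112  0.0045  0.0103  0.035  -0.3399  1.0602 -0.3606 -0.2298]
[0.6033 0.0819 0.271 ]
0.1 [0.6037 0.0841 0.2687]
0.3 [0.6067 0.1051 0.2421]
0.5 [0.6089 0.1204 0.2119]
0.75 [0.6104 0.1307 0.1708]
1.0 [0.6104 0.1306 0.1284]
```

Emit:
carry_out --plan '[[[-0.0279, 0.0182, 0], [0, 0, 0], 255], [[-0.0279, 0.0182, 0], [0, 0, 0], 255], [[-0.0279, 0.0182, 0], [0, 0, 0], 255], [[-0.0279, 0.0182, 0], [0, 0, 0], 255], [[-0.0279, 0.0182, 0], [0, 0, 0], 255], [[-0.0279, 0.0182, 0], [0, 0, 0], 255], [[-0.0279, 0.0182, 0], [0, 0, 0], 255], [[-0.0279, 0.0182, 0], [0, 0, 0], 255], [[-0.0279, 0.0182, 0], [0, 0, 0], 255], [[-0.0279, 0.0182, 0], [0, 0, 0], 255], [[-0.0279, 0.0182, 0], [0, 0, 0], 255], [[-0.0279, 0.0182, 0], [0, 0, 0], 255]]' --grip_force 20

```text
time_s: 1.1
tcp_pos: [0.4991, -0.2665, 0.4045]
eef_rot: [180.0, -0.0, -154.5]
contact_force: [1.2, 0.1, -0.9]
gripper_width: 0.0131
```

Emit:
carry_out --plan '[[[-0.0279, 0.0182, 0], [0, 0, 0], 255], [[-0.0279, 0.0182, 0], [0, 0, 0], 255], [[-0.0279, 0.0182, 0], [0, 0, 0], 255], [[-0.0279, 0.0182, 0], [0, 0, 0], 255], [[0, 0, 0], [0, 0, -7.03], 255], [[0, 0, 0], [0, 0, -7.03], 255], [[0, 0, 0], [0, 0, -7.03], 255], [[0, 0, 0], [0, 0, -7.03], 255], [[0, 0, 0], [0, 0, -7.03], 255], [[0, 0, 0], [0, 0, -7.03], 255], [[0, 0, 0], [0, 0, -7.03], 255], [[0, 0, 0], [0, 0, -7.03], 255]]'

```text
time_s: 2.1
tcp_pos: [0.568, -0.1543, 0.4042]
eef_rot: [180.0, 0.0, -97.9]
contact_force: [-0.4, 0.1, 1.0]
gripper_width: 0.0007
```

Emit:
carry_out --plan '[[[0, 0, 0], [0, 0, 0], 255], [[0, 0, 0], [0, 0, 0], 255]]'

```text
time_s: 2.27
tcp_pos: [0.568, -0.1544, 0.4044]
eef_rot: [180.0, 0.0, -98.5]
contact_force: [0.6, -0.1, 1.1]
gripper_width: 0.0008
```

Emit:
carry_out --plan '[[[0, 0, 0.022], [0, 0, 0], 255], [[0, 0, 0.022], [0, 0, 0], 255], [[0, 0, 0.022], [0, 0, 0], 255], [[0, 0, 0.022], [0, 0, 0], 255], [[0, 0, 0.005], [0, 0, 0], 255], [[0, 0, 0], [0, 0, 0], 255]]'

```text
time_s: 2.77
tcp_pos: [0.5676, -0.1544, 0.31]
eef_rot: [179.8, -0.0, -98.4]
contact_force: [0.3, 0.8, 0.3]
gripper_width: 0.0006
```

Emit:
carry_out --plan '[[[0, 0, 0.003], [0, 0, 0], 255], [[0, 0, 0.003], [0, 0, 0], 255], [[0.001, 0, 0.003], [0, 0, 0], 255], [[0.001, 0, 0.003], [0, 0, 0], 255], [[0, 0, 0], [0, 0, 0], 255]]'

```text
time_s: 3.18
tcp_pos: [0.568, -0.1566, 0.3]
eef_rot: [-179.9, -0.0, -98.3]
contact_force: [1.2, -0.3, 0.9]
gripper_width: 0.0004
```

```bash
python3 - <<'E'
from h import *
T=r.capture("top");S=r.capture("scene");print(red("t",T))
a=cv2.resize(T[150:280,215:415],(400,260));b=cv2.resize(S[125:290,205:405],(400,330))
b=cv2.resize(S[110:290,205:405],(600,540),interpolation=2)
cv2.imwrite("pics/p1.png",b[:,:,::-1]);print(r.get_state()["contact_force"])
E
```

```text
[(array([ 39.2, 101.2]), array([31, 97, 17, 10, 70], dtype=int32))]
[ 0.33577834  0.37635205 -0.08602288]
```

View pics/p1.png

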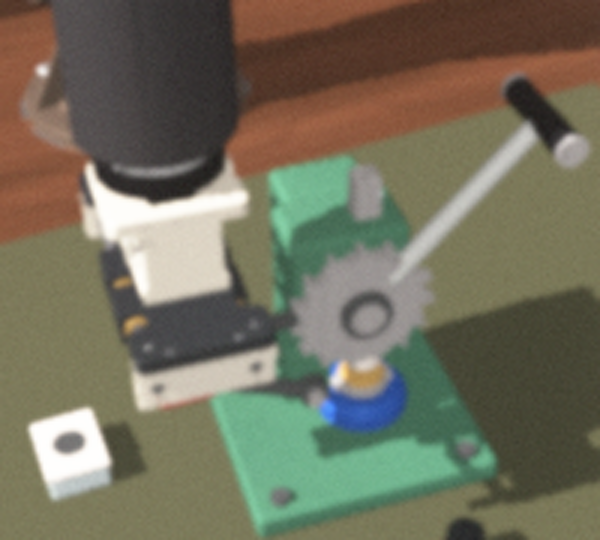

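The gripper body hides the tab (a red edge shows at about (190,402)), and the hook at (290,315) is still in the wheel. No force yet, so I keep pressing gently.

Emit:
carry_out --plan '[[[0.001, 0, 0.003], [0, 0, 0], 255], [[0.001, 0, 0.003], [0, 0, 0], 255], [[0, 0, 0], [0, 0, 0], 255]]'

```text
time_s: 3.53
tcp_pos: [0.5674, -0.1586, 0.2933]
eef_rot: [180.0, -0.0, -98.3]
contact_force: [-0.7, -1.3, 0.7]
gripper_width: 0.0006
```

Emit:
carry_out --plan '[[[0.001, 0, 0.003], [0, 0, 0], 255], [[0.001, 0, 0.003], [0, 0, 0], 255], [[0.001, 0, 0.003], [0, 0, 0], 255], [[0, 0, 0], [0, 0, 0], 255]]'

```text
time_s: 3.87
tcp_pos: [0.5669, -0.1614, 0.2838]
eef_rot: [180.0, 0.0, -98.3]
contact_force: [-0.1, -1.1, 0.8]
gripper_width: 0.0006
```

```bash
python3 - <<'E'
from h import *
T=r.capture("top");S=r.capture("scene")
b=np.hstack([cv2.resize(S[170:270,235:355],(480,400),interpolation=2),cv2.resize(T[190:230,310:340],(300,400),interpolation=2)])
cv2.imwrite("pics/p2.png",b[:,:,::-1]);print([r.get_state()["contact_force"]])
E
```

```text
[array([-0.75099493,  0.69466232, -0.22595576])]
```

View pics/p2.png

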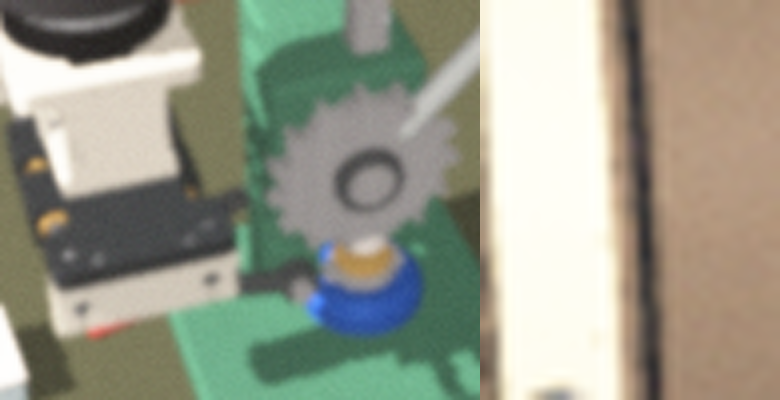

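The hook, near (235,205) in the crop, now has a clear gap to the wheel, so the pawl is turning. I press on to the stop.

Emit:
carry_out --plan '[[[0.0005, 0, 0.002], [0, 0, 0], 255], [[0.0005, 0, 0.002], [0, 0, 0], 255], [[0, 0, 0.001], [0, 0, 0], 255], [[0, 0, 0], [0, 0, 0], 255]]'

```text
time_s: 4.3
tcp_pos: [0.5669, -0.1622, 0.2794]
eef_rot: [180.0, -0.0, -98.3]
contact_force: [-1.0, 0.9, 1.5]
gripper_width: 0.0003
```

Emit:
carry_out --plan '[[[0, 0, 0.001], [0, 0, 0], 255], [[0, 0, 0.001], [0, 0, 0], 255], [[0, 0, 0], [0, 0, 0], 255]]'

```text
time_s: 4.55
tcp_pos: [0.567, -0.1622, 0.2788]
eef_rot: [-180.0, -0.0, -98.2]
contact_force: [-4.2, 2.8, 10.8]
gripper_width: 0.0004
```

At 10.8 N with the tip at 0.101 m the pawl is at its stop. I lift off and move over the bar.

Emit:
carry_out --plan '[[[0, 0, 0], [0, 0, 0], 255], [[0, 0, -0.01], [0, 0, 0], 255], [[0, 0, -0.03], [0, 0, 0], 255], [[0, 0, -0.034], [0, 0, 0], 255], [[0, 0, -0.034], [0, 0, 0], 255], [[0, 0, -0.034], [0, 0, 0], 255], [[0, 0, -0.034], [0, 0, 0], 255], [[0, 0, -0.034], [0, 0, 0], 255], [[0, 0, 0], [0, 0, 0], 255]]'

```text
time_s: 5.3
tcp_pos: [0.5675, -0.1628, 0.4959]
eef_rot: [-179.3, -0.0, -98.2]
contact_force: [1.0, -0.0, 1.3]
gripper_width: 0.0004
```

Emit:
carry_out --plan '[[[-0.0308, 0, 0], [0, 0, 0], 255], [[-0.0308, 0, 0], [0, 0, 0], 255], [[-0.0308, 0, 0], [0, 0, 0], 255], [[-0.0308, 0, 0], [0, 0, 0], 255], [[-0.0308, 0, 0], [0, 0, 0], 255], [[-0.0308, 0, 0], [0, 0, 0], 255], [[-0.0308, 0, 0], [0, 0, 0], 255], [[-0.0308, 0, 0], [0, 0, 0], 255], [[0, 0, 0], [0, 0, 0], 255]]'

```text
time_s: 6.05
tcp_pos: [0.6029, 0.0858, 0.487]
eef_rot: [180.0, 0.0, -98.1]
contact_force: [0.4, -1.3, 0.2]
gripper_width: 0.0006
```

```bash
python3 - <<'E'
from h import *
T=r.capture("top");S=r.capture("scene");print(red("t",T))
b=cv2.resize(S[90:270,235:435],(600,540),interpolation=2)
cv2.imwrite("pics/p3.png",b[:,:,::-1])
q=np.loadtxt("q.txt");c,s=np.cos(q[2]),np.sin(q[2])
for a in(0,.1,.2,.28):
    th=np.arctan2(.039,.0845)-a;y=-.035-.0931*np.cos(th);z=.085+.0931*np.sin(th)
    print(a,proj("top",[q[0]+c*.018-s*y,q[1]+s*.018+c*y,z]))
E
```

```text
[(array([366.8, 217.4]), array([366, 214,   4,   7,  10], dtype=int32)), (array([367.2, 207.7]), array([367, 206,   2,   5,   6], dtype=int32)), (array([374., 221.]), array([373, 221,   3,   1,   3], dtype=int32))]
0 [[373.83426968 211.85581386]]
0.1 [[374.73659067 212.30918441]]
0.2 [[375.14299111 212.70131866]]
0.28 [[375.11998359 212.96956989]]
```

View pics/p3.png

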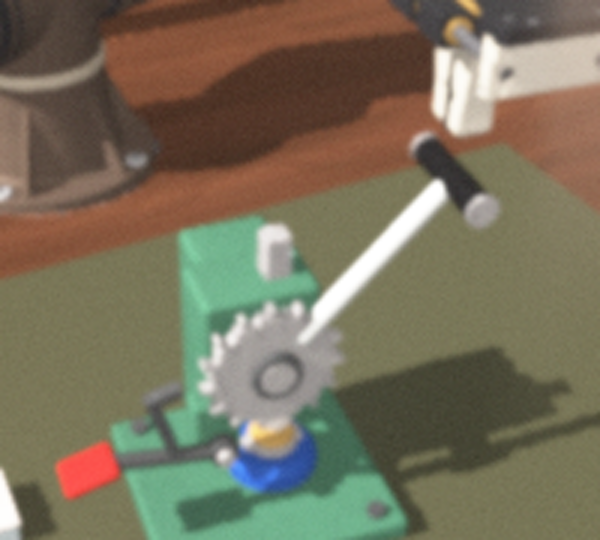

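The pawl is down with its hook well clear at (160,395). The fingers are above the bar at (455,180). Now I push down along the arc.

Emit:
carry_out --plan '[[[0, 0, 0.008], [0, 0, 0], 255], [[0, 0, 0.008], [0, 0, 0], 255], [[0, 0, 0.008], [0, 0, 0], 255], [[-0.0025, 0, 0.0045], [0, 0, 0], 255], [[-0.0025, 0, 0.0045], [0, 0, 0], 255], [[-0.0025, 0, 0.0045], [0, 0, 0], 255], [[-0.0025, 0, 0.0045], [0, 0, 0], 255], [[-0.0025, 0, 0.0035], [0, 0, 0], 255], [[-0.0025, 0, 0.0035], [0, 0, 0], 255], [[-0.0025, 0, 0.0035], [0, 0, 0], 255], [[-0.0025, 0, 0.0035], [0, 0, 0], 255]]'

```text
time_s: 7.07
tcp_pos: [0.6057, 0.1018, 0.4321]
eef_rot: [-179.9, 0.1, -98.3]
contact_force: [0.6, 3.1, 3.9]
gripper_width: 0.0002
```

Emit:
carry_out --plan '[[[-0.002, 0, 0.0038], [0, 0, 0], 255], [[-0.002, 0, 0.0038], [0, 0, 0], 255], [[-0.002, 0, 0.0038], [0, 0, 0], 255], [[-0.002, 0, 0.0038], [0, 0, 0], 255], [[-0.0017, 0, 0.0039], [0, 0, 0], 255], [[-0.0017, 0, 0.0039], [0, 0, 0], 255], [[-0.0017, 0, 0.0039], [0, 0, 0], 255], [[-0.0017, 0, 0.0039], [0, 0, 0], 255]]'

```text
time_s: 7.73
tcp_pos: [0.6073, 0.1161, 0.4003]
eef_rot: [180.0, -0.0, -98.3]
contact_force: [0.3, 1.9, 2.4]
gripper_width: 0.0006
```

```bash
python3 - <<'E'
from h import *
S=r.capture("scene")
b=cv2.resize(S[90:270,235:435],(600,540),interpolation=2)
cv2.imwrite("pics/p4.png",b[:,:,::-1]);s=r.get_state();print(s["tcp_pos"],s["contact_force"])
E
```

```text
[0.60715266 0.1161898  0.39930024] [0.40672203 0.49498726 0.09304012]
```

View pics/p4.png

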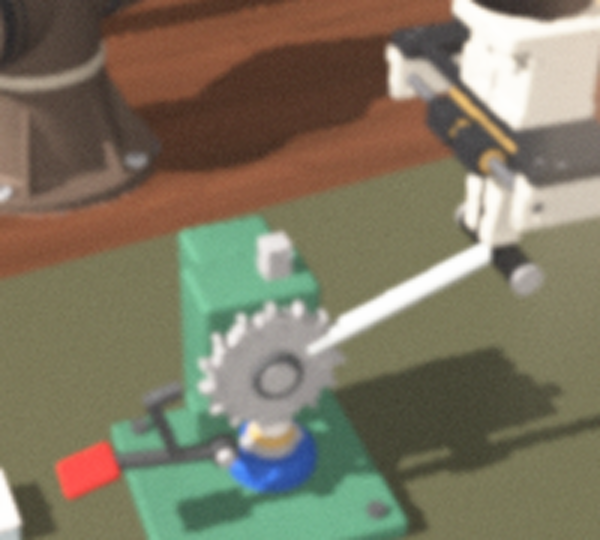

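The lever is following at about 0.5 rad, with the fingers on the bar near (490,230).

Emit:
carry_out --plan '[[[-0.002, 0, 0.004], [0, 0, 0], 255], [[-0.002, 0, 0.004], [0, 0, 0], 255], [[-0.002, 0, 0.004], [0, 0, 0], 255], [[-0.002, 0, 0.004], [0, 0, 0], 255], [[-0.0015, 0, 0.0042], [0, 0, 0], 255], [[-0.0015, 0, 0.0042], [0, 0, 0], 255], [[-0.001, 0, 0.0042], [0, 0, 0], 255], [[-0.001, 0, 0.0042], [0, 0, 0], 255], [[-0.0005, 0, 0.0042], [0, 0, 0], 255], [[-0.0005, 0, 0.0042], [0, 0, 0], 255], [[-0.0005, 0, 0.0042], [0, 0, 0], 255], [[-0.0005, 0, 0.0042], [0, 0, 0], 255]]'

```text
time_s: 8.78
tcp_pos: [0.6097, 0.1312, 0.3514]
eef_rot: [-179.9, 0.1, -98.3]
contact_force: [-2.5, 4.2, 4.7]
gripper_width: 0.0002
```

Emit:
carry_out --plan '[[[0, 0, 0.004], [0, 0, 0], 255], [[0, 0, 0.004], [0, 0, 0], 255], [[0, 0, 0.004], [0, 0, 0], 255], [[0, 0, 0.004], [0, 0, 0], 255], [[0, 0, 0.003], [0, 0, 0], 255], [[0, 0, 0.003], [0, 0, 0], 255], [[0, 0, 0.003], [0, 0, 0], 255], [[0, 0, 0], [0, 0, 0], 255]]'

```text
time_s: 9.45
tcp_pos: [0.6096, 0.1306, 0.3256]
eef_rot: [180.0, -0.0, -98.3]
contact_force: [0.7, 0.2, 1.9]
gripper_width: 0.0008
```

Emit:
carry_out --plan '[[[0, 0, 0.002], [0, 0, 0], 255], [[0, 0, 0.002], [0, 0, 0], 255], [[0, 0, 0.002], [0, 0, 0], 255], [[0, 0, 0.001], [0, 0, 0], 255], [[0, 0, 0], [0, 0, 0], 255]]'

```text
time_s: 9.87
tcp_pos: [0.6095, 0.1305, 0.3189]
eef_rot: [180.0, -0.0, -98.3]
contact_force: [1.2, -0.5, 3.2]
gripper_width: 0.0004
```

Emit:
carry_out --plan '[[[0, 0, 0.001], [0, 0, 0], 255], [[0, 0, 0.001], [0, 0, 0], 255], [[0, 0, 0], [0, 0, 0], 255]]'

```text
time_s: 10.12
tcp_pos: [0.6095, 0.1304, 0.3171]
eef_rot: [180.0, -0.0, -98.3]
contact_force: [-0.1, -2.6, 4.1]
gripper_width: 0.0003
```

Emit:
carry_out --plan '[[[0, 0, 0.001], [0, 0, 0], 255], [[0, 0, 0.001], [0, 0, 0], 255], [[0, 0, 0], [0, 0, 0], 255]]'

```text
time_s: 10.37
tcp_pos: [0.6095, 0.1304, 0.3164]
eef_rot: [-180.0, -0.0, -98.3]
contact_force: [-2.9, -4.3, 11.9]
gripper_width: 0.0006
```

The tip is at 0.1384 m with 11.9 N, which matches the bottom stop. I hold, then lift straight off.

Emit:
carry_out --plan '[[[0, 0, 0.0005], [0, 0, 0], 255], [[0, 0, 0], [0, 0, 0], 255], [[0, 0, 0], [0, 0, 0], 255], [[0, 0, -0.005], [0, 0, 0], 255], [[0, 0, -0.02], [0, 0, 0], 255], [[0, 0, -0.03], [0, 0, 0], 255], [[0, 0, -0.03], [0, 0, 0], 255], [[0, 0, -0.03], [0, 0, 0], 255], [[0, 0, -0.03], [0, 0, 0], 255], [[0, 0, 0], [0, 0, 0], 255], [[0, 0, 0], [0, 0, 0], 255]]'

```text
time_s: 11.28
tcp_pos: [0.6094, 0.1311, 0.4611]
eef_rot: [-179.9, 0.1, -98.3]
contact_force: [-0.8, 0.1, -1.0]
gripper_width: 0.0002
```

```bash
python3 - <<'E'
from h import *
S=r.capture("scene");a=.8727-1.0
q=np.loadtxt("q.txt");c,s=np.cos(q[2]),np.sin(q[2])
S=S.copy()
for x in(.058,-.022):
  for l,col in((1.0,(255,0,0)),(.94,(255,255,0))):
    y,z=.17*np.cos(.8727-l),.15+.17*np.sin(.8727-l)
    p=proj("scene",[q[0]+c*x-s*y,q[1]+s*x+c*y,z])[0];print(x,l,p); S[tuple(p.round().astype(int)[::-1])]=col
b=cv2.resize(S[90:330,205:445],(600,600),interpolation=2)
cv2.imwrite("pics/p5.png",b[:,:,::-1])
E
```

```text
0.058 1.0 [407.7638441  214.82693616]
0.058 0.94 [408.87618999 210.92727995]
-0.022 1.0 [390.15789805 192.56901466]
-0.022 0.94 [391.07728742 188.77996915]
```

View pics/p5.png

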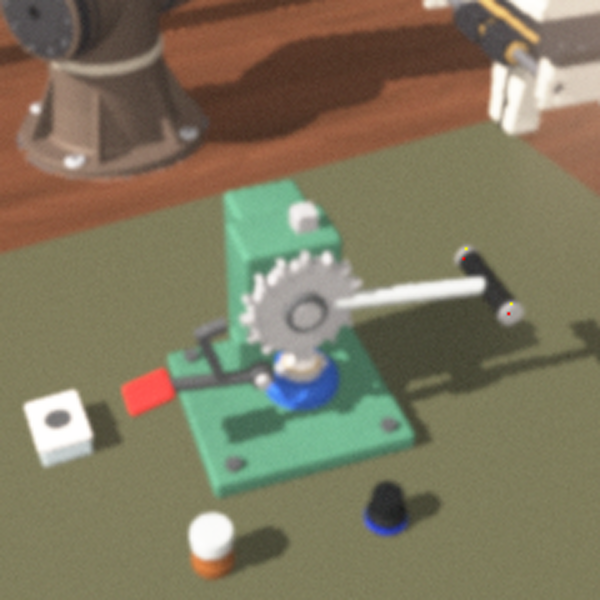

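The bar end centres, at (510,313) and (465,257), sit on the predicted 1.0 rad marks. The pawl is free, and the box, jar and loupe stand where they did.

```bash
python3 -c "
from plant import r
print(r.close_job())"
```

```text
the job is handed in; nothing more can be done
None
```

I pressed the pawl tab down to its stop, then pushed the lever down its arc by the crossbar to the bottom stop. I lifted the fingers clear and handed the job in at about 11.3 s. The hand-in gives no verdict.

- **Pawl:** the force rose to 10.8 N up with the fingertips at 0.101 m, close to the expected 0.099 m for the tab fully down. The last picture shows the hook clear of the wheel.
- **Lever:** the push ended at 11.9 N with the fingertips at 0.1384 m, which matches the bottom stop. After I let go, the crossbar ends in the picture lay on the marks predicted for 1.0 rad.
- **Watch back:** I did not measure it directly. I take it as seated because the lever is at its stop and stays there.
- **Bystanders:** the loupe, jar and parts box look unmoved in the last picture; I did not measure them again.
- **Forces:** none of the readings at the ends of moves passed about 13 N. I did not read the forces in between. The roughly 3 N push on the tab did not show above the sensor noise, so I confirmed the pawl's movement by picture.

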